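Wipe a battery module clean, fit its cover over the pin and hold it down

TASK

Pick up the blue scraper block and use it, not your fingers, to wipe the three loose chips off the battery module's top into the grey tray beside it, then put the scraper back on the bench. Take the orange cover by its handle, slide its thin front lip in under the black coolant pipe until the socket beneath it drops over the locating pin, square to the module, and press it down fully home against the spring plate. Finish while still gripping the handle and holding the cover pressed down, and leave the other things on the bench where they are.

Things in the scene. Friction and masses are not known exactly. Their poses are not given: they have to be found in the camera images.
- module: White battery module on a black foot, fixed to the bench, 170 (its x) x 120 (its y) mm; flat deck 60 mm above the bench; origin under its centre at bench level, z up. Yaw varies by 17 degrees either way. A fixed grey open tray, 170 x 100 mm and 35 mm high, adjoins its -y side (y from -60 to -166 mm)
- pipe_mid (a point): Middle of the rigid black coolant pipe, 14 mm thick, that crosses along y above the module's +x end: module x = +74 mm, axis 91 mm, underside 84 and top 98 mm above the bench; its two posts stand at y = -72 and +72 mm. Axes as the module's
- pin_top (a point): Centre of the top of the steel locating pin, diameter 12 mm with chamfered top, standing 12 mm above the deck (top 72 mm above the bench) at module x = -55, y = 0. Axes as the module's
- plate_mid (a point): Centre of the top face of the aluminium spring plate (88 x 116 mm) at its rest height, 5 mm above the deck (65 mm above the bench), at module x = +6, y = 0. Axes as the module's. The chips lie on this plate, within 30 mm in x and 45 mm in y of this point
- contact_plate (a joint): How far the spring plate is pressed down: 0 at rest (5 mm above the deck), 0.005 m when level with the deck. It starts to give at 5 N and needs 10 N to go right down; a cover just lying on it does not press it
- tray_mid (a point): Centre of the grey tray's inner floor, 4 mm above the bench; inside about 162 (x) x 100 (y) mm, reaching right up to the module. Axes as the module's
- cover: Orange cover lying flat on the bench to one side of the module: block 126 (x) x 104 (y) x 18 mm high, origin at the centre of its underside, z up; 0.2 to 0.33 kg. On top a black handle, 16 (x) x 60 (y) mm, from 18 to 58 mm above the underside, centred at x = y = 0. Seated, its origin is at module x = -8, y = 0, axes parallel to the module's
- lip_end (a point): Middle of the front edge of the cover's thin lip (5 mm thick, 90 mm wide, level with the underside), at cover x = +87 mm. Seated, this point is at module x = +79 mm, under the pipe. The pipe blocks a straight drop: bring the cover in level from about 30 mm further back in module -x, its underside just above the pin's top. Axes as the cover's
- socket (a point): Centre of the mouth of the blind round socket in the cover's underside, 15 mm wide and 14 mm deep, at cover x = -47, y = 0; a black button, 22 mm across, on top of the cover marks it. Axes as the cover's
- cover_grip (a point): Good grip point on the cover's handle: 44 mm above the cover's underside, x = y = 0; grip across x (16 mm), which also keeps the cover from pitching when the pin pushes up at its end. Axes as the cover's
- scraper: Scraper block standing on the bench on the other side of the module: blue block 80 (x) x 28 (y) x 22 mm high with a wooden grip on top, 40 (x) x 18 (y) mm, from 22 to 62 mm above the underside; origin at the centre of its underside, z up; 0.15 kg. It wipes along its y
- scraper_grip (a point): Good grip point on the scraper's grip: 45 mm above its underside; grip across y (18 mm). Axes as the scraper's
- chip_a: Loose black chip of hard sealant, 14 x 12 x 8 mm, origin at the centre of its underside; starts on the spring plate
- chip_b: Second chip, alike
- chip_c: Third chip, alike
- screwdriver: Screwdriver with a red handle lying beyond the module; leave it
- cell: Single white battery cell with orange top, 50 x 90 x 74 mm, standing beyond the module; leave it
- fitting: Brass pipe fitting, 36 mm across and 34 mm high, beyond the module; leave it
Mind the look-alikes: they are no part of the job. Several things look just like the scraper: the one meant starts farthest to the robot's left.

How it is judged:
On the way, in this order (a step that is already met when the one before it is completed fails the run):
1. all three chips lie in the grey tray while the scraper is in the fingers, the cover not yet moved (x of chip_a in the frame of tray_mid between -0.085 and 0.085 m and y of chip_a in the frame of tray_mid between -0.052 and 0.052 m and z of each of chip_a, chip_b, chip_c in the frame of tray_mid below 0.03 m and x of chip_b in the frame of tray_mid between -0.085 and 0.085 m and y of chip_b in the frame of tray_mid between -0.052 and 0.052 m and x of chip_c in the frame of tray_mid between -0.085 and 0.085 m and y of chip_c in the frame of tray_mid between -0.052 and 0.052 m and contact force between the fingers and scraper above 0.5 N and distance of cover from where it was at the start of the episode below 0.03 m), for 0.1 s.
2. the cover's socket has dropped over the locating pin, its axes along the module's (horizontal distance between socket and pin_top below 0.004 m and angle between the x axis of cover and the x axis of module, either way round below 0.1 rad and z of socket in the frame of pin_top below -0.004 m), for 0.1 s.
At the end, for the whole second after the job is handed in: Cover on the pin (socket within 4 mm, axes within 0.1 rad, tilt < 0.05 rad), underside at most 2.5 mm above the deck, spring plate in by more than 3.2 mm, fingers still on the cover (> 1 N); chips in the tray; scraper released, at rest on the bench, clear of the module (horizontal distance between socket and pin_top below 0.004 m and angle between the x axis of cover and the x axis of module, either way round below 0.1 rad and z of socket in the frame of pin_top below -0.0095 m and value of joint contact_plate above 0.0032 m and angle between cover's own z axis and vertical below 0.05 rad and contact force between the fingers and cover above 1 N and linear speed of each of cover, scraper below 0.02 m/s and height (world z) of scraper below 0.03 m and contact force between scraper and the fingers below 0.1 N and contact force between scraper and module below 0.1 N and x of chip_a in the frame of tray_mid between -0.085 and 0.085 m and y of chip_a in the frame of tray_mid between -0.052 and 0.052 m and z of each of chip_a, chip_b, chip_c in the frame of tray_mid below 0.03 m and x of chip_b in the frame of tray_mid between -0.085 and 0.085 m and y of chip_b in the frame of tray_mid between -0.052 and 0.052 m and x of chip_c in the frame of tray_mid between -0.085 and 0.085 m and y of chip_c in the frame of tray_mid between -0.052 and 0.052 m); the arm keeps its last pose, push and grip.
It fails at once if the fingers push a chip (contact force between the fingers and chip_a above 0.5 N or contact force between the fingers and chip_b above 0.5 N or contact force between the fingers and chip_c above 0.5 N).
It fails at once if a bystander (screwdriver, cell, fitting) is displaced by more than 20 mm (distance of any of screwdriver, cell, fitting from where it was at the start of the episode above 0.02 m).
It also fails if it takes over 72 s, if anything falls off the work surface, if the arm or the gripper's body presses on something with over 40 N, if the wrist force passes 120 N, or if a joint passes its speed limit or range.

ROBOT

A 6-joint arm with a two-finger parallel gripper is mounted at the origin on the work surface. World frame = base frame: x ahead of the robot, y to its left, z up, the work surface at z = 0. Lengths are in m, angles in rad, forces in N, time in s.
With the tool pointing down it reaches from about 0.35 to 0.975 m from the base axis. Payload 4.9 kg.
Tool frame: the origin (TCP) lies midway between the tips of the shut fingers; the grasp point (between the pads) lies 19 mm behind it; z points along the fingers, y is the direction in which the jaws open and shut (so a half turn about z gives the same grasp; the last joint's range is limited). The gripper opens to 85 mm and grips with 20 to 120 N. Pads are 22 mm wide; open, the fingers measure 114 mm over their backs; the gripper's body (76 mm by 85 mm) begins 54 mm behind the grasp point. The pads swing forward as they close: fully open they stand 13 mm farther back than shut.
Start: joints at [-1.439, 0.053, 1.613, -0, 1.476, -0.119], TCP at [0.155, -0.605, 0.231] pointing down, gripper open.
Joint ranges: [-3.01, 3.01], [-1.01, 2.22], [0.06, 2.58], [-1.02, 4.17], [0.09, 2.62], [-3.14, 3.14]. Speed limits (rad/s): [2.57, 2.57, 3.14, 3.14, 3.14, 3.14].

INTERFACE

Orientations are given as a rotation vector (axis times angle).
In Python, from station import ctrl gives the robot as it stands.
- The arm moves only by the tool jog_arm, never from a script. Its argument "steps" is a list of rows, each an object of numbers: "dx", "dy", "dz": the shift along the world's x, y, z in units of 60 mm (1.0 is 60 mm); "twist": the turn about the world's z in units of 10 degrees (1.0 is 10 degrees). A call has 1 to 5 rows; each row is the pose to reach, as a shift and turn from the pose measured when the call began; what a row does not reach only later rows make up. A row lasts 1/8 s, in which the tool goes at most 62.5 mm and 10.7 degrees, less where a joint would pass 70% of its speed; a pose out of reach is approached as far as the arm can. A call with a gripper value outside its range is refused whole. "gripper" is the closure in counts, from 0 (fully open) to 255 (shut), set as the call begins (left out, the last holds). The fingers move at their own pace and stop on an object; "newtons" is the grip in N (left out, the last holds). Time passes only in rows, so rows that repeat a pose let the fingers close. It gives the time, the measured TCP pose, the force and the opening at its end, in the units of the state.
- ctrl.get_obs(): the state, without advancing time (a new reading comes with each control period).
- ctrl.get_image(name): name is "side" or "top" or "wrist"; returns a dict with "frame" (420x560x3 uint8, red, green, blue), "range_z" (420x560 float32, m along the optical axis (not along the pixel's ray), 0 where there is no reading), "fx", "fy", "cx", "cy" (pixels), "extrinsics" (4x4, takes a point from camera to world coordinates). Camera axes: x right, y down, z forward; pixel columns grow to the right and rows downward; lengths in m; the calibration is good to about 2 mm. A picture is of the moment at which its call begins.
- ctrl.finish_job(): hands the job in, once; it reports no verdict.
The state is a dict: "t": time; "q": joint angles; "dq": joint speeds; "effort": joint torques, N m; "tool_pos": TCP position; "tool_rot": TCP orientation; "contact_force": force on the tool from outside, world axes, zero at the start; "wrist_torque": the same for the moment, N m; "opening": finger opening in m.
Only numpy, scipy, OpenCV 4.12 (cv2) and the standard library are available. Lean on these libraries where they do the work, as an engineer would, in place of code of your own. Each camera call takes 0.05 s, during which the arm holds its last target.

## Working session

There is one attempt and no reset: what is moved stays moved. The work goes in short steps, Python scripts to look and compute and a tool call to move; the robot and the scene stay as the last step left them, time stands still between calls to the robot, and variables do not carry over. Pictures are saved under pics/ and viewed, and the job is handed in when it is done.

Besides the shell and the picture viewer there is one more tool, called after "Emit:" by a JSON object that holds its "method" and its "body". jog_arm: Moves the arm, as the interface text tells. Its arguments: {"type":"object","properties":{"steps":{"type":"array"},"gripper":{"type":"number"},"newtons":{"type":"number"}},"required":["steps"]}

```bash
ls; mkdir -p pics
python3 - <<'E'
from station import ctrl
import cv2,numpy as np
o=ctrl.get_obs();print(o)
for n in("side","top","wrist"):
    d=ctrl.get_image(n);cv2.imwrite(f"pics/{n}0.png",d["frame"][:,:,::-1]);np.savez(f"pics/{n}0.npz",**d)
    print(n,d["fx"],d["fy"],d["cx"],d["cy"],d["extrinsics"].round(3).tolist())
E
```

```text
pics
{'t': 0.0, 'q': array([-1.43901974e+00,  5.33839380e-02,  1.61425874e+00,  8.94658651e-06,
        1.47597958e+00, -1.18987670e-01]), 'dq': array([ 1.71237194e-03, -6.08438551e-04,  1.86640348e-03, -4.56666912e-05,
       -8.67122707e-04,  1.08569220e-03]), 'effort': array([ 1.38169071e-03, -3.93682766e+01, -3.70176923e+01,  1.68891290e-05,
        6.93491864e-03,  3.23711149e-06]), 'tool_pos': array([ 0.15502086, -0.60484813,  0.23006728]), 'tool_rot': array([-3.11491749e+00, -3.92613184e-01,  6.39335799e-06]), 'contact_force': array([-0.19366295, -0.30366121, -0.206833  ]), 'wrist_torque': array([-0.02341144,  0.01382408, -0.07430588]), 'opening': 0.0856499081451511}
side 422.0266513156623 422.0266513156623 277.04503987789815 212.69625837046513 [[-0.829, -0.371, 0.419, 0.104], [-0.559, 0.561, -0.611, 0.677], [-0.009, -0.74, -0.672, 0.849], [0.0, 0.0, 0.0, 1.0]]
top 516.58698422088 516.58698422088 282.3479962859546 214.20365497910385 [[-0.012, -0.98, 0.198, 0.363], [-1.0, 0.012, -0.003, -0.003], [0.0, -0.198, -0.98, 1.186], [0.0, 0.0, 0.0, 1.0]]
wrist 303.3987627005994 303.3987627005994 280.35755899794987 208.33653978462308 [[0.247, -0.933, -0.261, 0.22], [-0.969, -0.239, -0.064, -0.588], [-0.003, 0.268, -0.963, 0.373], [0.0, 0.0, 0.0, 1.0]]
```

View pics/top0.png

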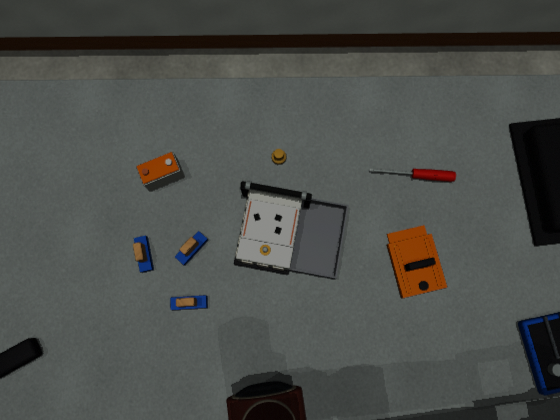

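View pics/side0.png

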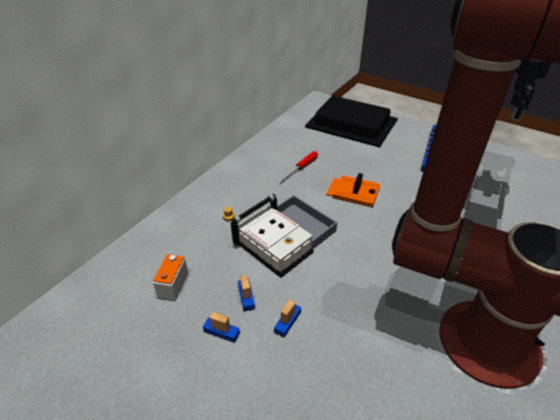

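```bash
cat > h.py <<'E'
import numpy as np,cv2
def load(n):
    return dict(np.load(n))
def cloud(d):
    z=d["range_z"];h,w=z.shape
    u,v=np.meshgrid(np.arange(w),np.arange(h))
    P=np.stack([(u-d["cx"])/d["fx"]*z,(v-d["cy"])/d["fy"]*z,z],-1)
    E=d["extrinsics"];W=P@E[:3,:3].T+E[:3,3]
    W[z<=0]=np.nan
    return W
def pix2w(d,u,v,z):
    E=d["extrinsics"];r=E[:3,:3]@np.array([(u-d["cx"])/d["fx"],(v-d["cy"])/d["fy"],1.])
    return E[:3,3]+r*(z-E[2,3])/r[2]
def w2pix(d,p):
    E=d["extrinsics"];c=E[:3,:3].T@(np.asarray(p)-E[:3,3])
    return d["cx"]+d["fx"]*c[0]/c[2],d["cy"]+d["fy"]*c[1]/c[2]
E
python3 - <<'E'
from h import *
d=load("pics/top0.npz");f=d["frame"];W=cloud(d)
hsv=cv2.cvtColor(f,cv2.COLOR_RGB2HSV)
print("bench z",np.nanmedian(W[320:340,300:360,2]))
def blobs(name,m,mn=8):
    n,l,s,c=cv2.connectedComponentsWithStats(m.astype(np.uint8))
    for i in range(1,n):
        if s[i,4]<mn: continue
        k=l==i; X=W[k]; 
        r=cv2.minAreaRect((X[:,:2]*1000).astype(np.float32))
        print(name,c[i].round(1),s[i,4],"med",np.nanmedian(X,0).round(4),"zmax",np.nanmax(X[:,2]).round(4),"rect",[np.round(a,1) for a in r])
H,S,V=hsv[...,0],hsv[...,1],hsv[...,2]
blobs("blue",(H>105)&(H<130)&(S>150)&(V>60),40)
blobs("orange",(H>5)&(H<16)&(S>200)&(V>120),30)
blobs("wood",(H>10)&(H<20)&(S>90)&(V>120),30)
roi=np.zeros(H.shape,bool);roi[205:240,248:295]=1
blobs("chips",(V<70)&roi)
E
python3 - <<'E'
import cv2
f=cv2.imread("pics/top0.png")
cv2.imwrite("pics/c1.png",cv2.resize(f[170:320,120:360],None,fx=3.3,fy=3.3,interpolation=2))
cv2.imwrite("pics/c2.png",cv2.resize(f[215:310,370:460],None,fx=6,fy=6,interpolation=2))
E
```

```text
bench z 0.0003754684142296405
blue [191.4 247.8] 241 med [0.5163 0.1962 0.0223] zmax 0.0301 rect [array([524.7, 205. ]), array([33.6, 78.8]), np.float64(49.5)]
blue [143.7 254.7] 228 med [0.4953 0.308  0.0225] zmax 0.0334 rect [array([513.1, 312.4]), array([84.7, 28.2]), np.float64(13.5)]
blue [189.5 302.8] 248 med [0.3981 0.1927 0.0225] zmax 0.0446 rect [array([400.6, 207.9]), array([28.8, 80.4]), np.float64(2.8)]
blue [552.7 317. ] 41 med [ 0.3586 -0.5961  0.0298] zmax 0.0336 rect [array([ 358.3, -596. ]), array([ 7.8, 25.1]), np.float64(7.5)]
blue [533.8 347.7] 353 med [ 0.2973 -0.5481  0.0292] zmax 0.0359 rect [array([ 285.3, -547.2]), array([ 44.1, 145.5]), np.float64(86.4)]
orange [156.8 167.6] 589 med [0.6986 0.2758 0.0665] zmax 0.077 rect [array([699., 275.]), array([42.6, 82.5]), np.float64(24.1)]
orange [415.1 260. ] 2368 med [ 0.4956 -0.3037  0.0181] zmax 0.0265 rect [array([nan, nan]), array([0., 0.]), np.float64(0.0)]
wood [157.  167.4] 602 med [0.6992 0.2757 0.0665] zmax 0.077 rect [array([699.4, 275.1]), array([43.9, 82.7]), np.float64(23.8)]
wood [415.2 260. ] 2392 me
[... 188 characters left out ...]
2.6, 203.9]), array([15.4, 33.7]), np.float64(47.3)]
wood [137.1 250.4] 96 med [0.5128 0.313  0.0625] zmax 0.0674 rect [array([511.2, 312.8]), array([34.3, 13.5]), np.float64(13.8)]
wood [184.9 301.3] 100 med [0.4014 0.2052 0.0624] zmax 0.0671 rect [array([401.7, 206.4]), array([33.5, 13. ]), np.float64(89.3)]
chips [256.5 216.6] 33 med [0.5816 0.052  0.0743] zmax 0.0788 rect [array([582.9,  51.1]), array([15.6, 11.2]), np.float64(3.4)]
chips [277.9 217.3] 33 med [0.5802 0.0039 0.0745] zmax 0.0788 rect [array([580.1,   4.1]), array([12.8, 11.8]), np.float64(71.1)]
chips [277.6 230. ] 33 med [0.5519 0.0043 0.0731] zmax 0.0779 rect [array([551.9,   5.1]), array([11.2, 12.4]), np.float64(71.7)]
```

View pics/c1.png

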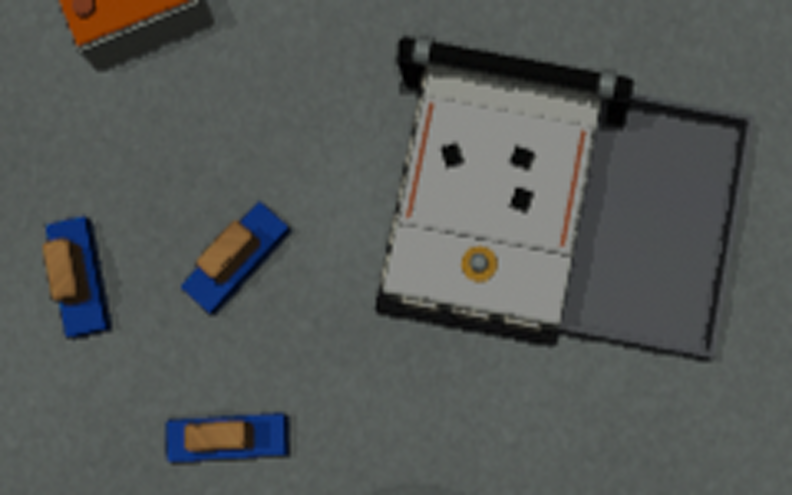

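View pics/c2.png

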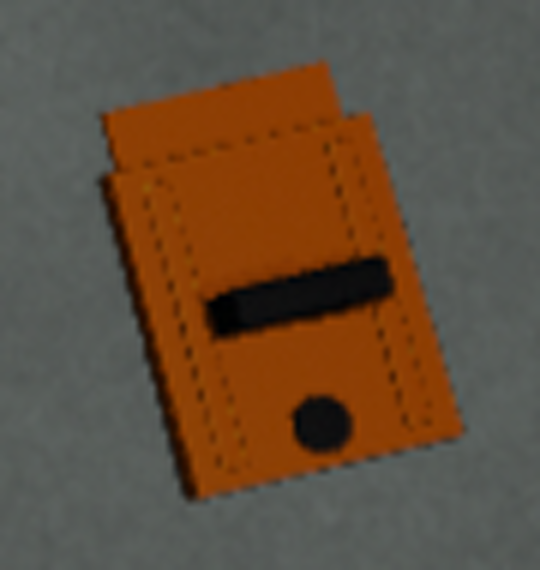

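```bash
python3 - <<'E'
from h import *
d=load("pics/top0.npz");f=d["frame"];W=cloud(d)
u,v=np.meshgrid(np.arange(560),np.arange(420))
roi=(u>225)&(u<355)&(v>175)&(v<290)
Z=W[...,2]
def rect(n,m):
    X=W[m];X=X[~np.isnan(X).any(1)]
    print(n,len(X),"z",np.median(X[:,2]).round(4),[np.round(a,1) for a in cv2.minAreaRect((X[:,:2]*1000).astype(np.float32))])
V=f.max(-1)
rect("white",roi&(V>110)&(Z>.054)&(Z<.07))
rect("plate",roi&(V>110)&(Z>.063)&(Z<.07)&(v>203)&(v<242))
rect("pipe",roi&(Z>.09)&(Z<.106)&(V<60))
rect("tray floor",roi&(Z>.001)&(Z<.012)&(u>302)&(u<342)&(v>206)&(v<272))
for z in(0.072,):
    # pin: high points near 265,250
    m=(abs(u-265)<9)&(abs(v-250)<9)
    hsv=cv2.cvtColor(f,cv2.COLOR_RGB2HSV)
    y=m&(hsv[...,1]>120)&(hsv[...,0]>10)&(hsv[...,0]<32)
    print("ring",u[y].mean(),v[y].mean(),pix2w(d,u[y].mean(),v[y].mean(),.06).round(4), "pin hi",np.nanmedian(W[m&(Z>.069)],0).round(4),(m&(Z>.069)).sum())
# cover
hsv=cv2.cvtColor(f,cv2.COLOR_RGB2HSV)
m=(u>375)&(u<460)&(v>215)&(v<305)
rect("cover top",m&(hsv[...,1]>150)&(Z>.014)&(Z<.024))
rect("handle",m&(Z>.052)&(Z<.066))
b=m&(V<50)&(Z<.03)&(v>277); print("button",u[b].mean(),v[b].mean(),pix2w(d,u[b].mean(),v[b].mean(),.02))
E
python3 - <<'E'
import cv2
f=cv2.imread("pics/top0.png")
cv2.imwrite("pics/c3.png",cv2.resize(f[178:282,230:350],None,fx=6,fy=5.7,interpolation=2))
E
```

```text
white 3305 z 0.0634 [array([555.8,  26. ]), array([120.4, 150.7]), np.float64(78.8)]
plate 1541 z 0.0657 [array([570.6,  20.3]), array([130.1,  83.9]), np.float64(89.3)]
pipe 407 z 0.0967 [array([635.4,   7.7]), array([155. ,  16.9]), np.float64(78.7)]
tray floor 2201 z 0.0045 [array([542.4, -97.3]), array([ 89.1, 150.6]), np.float64(88.8)]
ring 264.8125 249.59375 [0.5109 0.0337 0.06  ] pin hi [0.5107 0.033  0.0719] 19
cover top 2167 z 0.0186 [array([ 477.1, -309.2]), array([125.2, 106. ]), np.float64(12.8)]
handle 197 z 0.058 [array([ 476.6, -309. ]), array([15.8, 60.1]), np.float64(12.9)]
button 415.51020408163265 286.0816326530612 [ 0.42998963 -0.30216275  0.02      ]
```

The things that could pass for the scraper are at pixels (143,254), (190,247) and (188,302). The first has y≈+0.313, the farthest left, and the crop confirms a blue block with a wooden grip, so I take that one. The cover is at (415,260), with its button (424,285) towards -x and its lip towards +x. The module yaw is about -11°.

Emit:
{"method": "jog_arm", "body": {"steps": [{"dx":4.5,"dy":3.5},{"dx":4.5,"dy":3.5},{"dx":4.5,"dy":3.5},{"dx":4.5,"dy":3.5},{"dx":4.5,"dy":3.5}], "gripper": 0, "newtons": 60}}

```text
validation failed for argument at $.st...
```

Emit:
{"method": "jog_arm", "body": {"steps": [{"dx":0.8,"dy":0.6,"dz":0,"twist":0},{"dx":1.6,"dy":1.2,"dz":0,"twist":0},{"dx":2.4,"dy":1.8,"dz":0,"twist":0},{"dx":3.2,"dy":2.4,"dz":0,"twist":0},{"dx":4.0,"dy":3.0,"dz":0,"twist":0}], "gripper": 0, "newtons": 60}}

```text
t: 0.78
tool_pos: [0.3963, -0.4235, 0.2301]
tool_rot: [-3.115, -0.392, 0.0]
contact_force: [0.4, -1.3, -0.7]
opening: 0.0857
```

Emit:
{"method": "jog_arm", "body": {"steps": [{"dx":0.3,"dy":1.0,"dz":0,"twist":0},{"dx":0.6,"dy":2.0,"dz":0,"twist":0},{"dx":0.9,"dy":3.0,"dz":0,"twist":0},{"dx":1.2,"dy":4.0,"dz":0,"twist":0},{"dx":1.5,"dy":5.0,"dz":0,"twist":0}]}}

```text
t: 1.4
tool_pos: [0.4856, -0.1238, 0.2299]
tool_rot: [-3.115, -0.392, -0.0]
contact_force: [1.2, 0.5, -0.6]
opening: 0.0857
```

Emit:
{"method": "jog_arm", "body": {"steps": [{"dx":0.1,"dy":1.0,"dz":0,"twist":0},{"dx":0.2,"dy":2.0,"dz":0,"twist":0},{"dx":0.3,"dy":3.0,"dz":0,"twist":0},{"dx":0.3,"dy":4.0,"dz":0,"twist":0},{"dx":0.3,"dy":5.0,"dz":0,"twist":0}]}}

```text
t: 2.02
tool_pos: [0.5032, 0.1781, 0.2298]
tool_rot: [-3.115, -0.392, -0.0]
contact_force: [1.6, 0.2, -0.1]
opening: 0.0857
```

Emit:
{"method": "jog_arm", "body": {"steps": [{"dx":0.1,"dy":0.9,"dz":0,"twist":0},{"dx":0.15,"dy":1.8,"dz":-0.3,"twist":0},{"dx":0.15,"dy":2.24,"dz":-1.0,"twist":-0.08},{"dx":0.15,"dy":2.24,"dz":-1.6,"twist":-0.08},{"dx":0.15,"dy":2.24,"dz":-1.6,"twist":-0.08}]}}

```text
t: 2.65
tool_pos: [0.5093, 0.3117, 0.1293]
tool_rot: [3.118, 0.372, -0.012]
contact_force: [0.3, -0.1, 0.6]
opening: 0.0854
```

Run:
```python
from station import ctrl
import cv2,numpy as np
n="wrist"
d=ctrl.get_image(n);cv2.imwrite(f"pics/{n}1.png",d["frame"][:,:,::-1]);np.savez(f"pics/{n}1.npz",**d)
print(d["extrinsics"].round(3))
```

```text
[[ 0.234 -0.934 -0.269  0.576]
 [-0.972 -0.225 -0.064  0.328]
 [-0.001  0.276 -0.961  0.272]
 [ 0.     0.     0.     1.   ]]
```

View pics/wrist1.png

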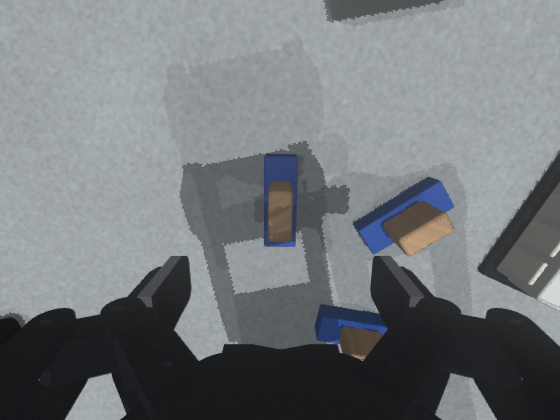

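The wrist view shows the chosen scraper at about (280,205), between the open fingers and aligned with the jaws. I'll check the numbers before going down.

Run:
```python
from h import *
d=load("pics/wrist1.npz");f=d["frame"];W=cloud(d)
hsv=cv2.cvtColor(f,cv2.COLOR_RGB2HSV);u,v=np.meshgrid(np.arange(560),np.arange(420))
m=(abs(u-280)<35)&(v>140)&(v<255)
Z=W[...,2]
for n,k in(("wood",m&(Z>.058)&(Z<.068)),("block",m&(Z>.018)&(Z<.026)&(hsv[...,1]>120))):
    X=W[k];print(n,len(X),np.median(X[:,2]),[np.round(a,1) for a in cv2.minAreaRect((X[:,:2]*1000).astype(np.float32))])
```

```text
wood 1261 0.06198465450590476 [array([510.8, 313.1]), array([39.8, 17.7]), np.float64(12.9)]
block 1263 0.02223673485496483 [array([510.8, 313.5]), array([78.6, 26.8]), np.float64(12.7)]
```

Emit:
{"method": "jog_arm", "body": {"steps": [{"dx":0.03,"dy":0.03,"dz":-0.7,"twist":-0.08},{"dx":0.03,"dy":0.03,"dz":-1.4,"twist":-0.08},{"dx":0.03,"dy":0.03,"dz":-1.7,"twist":-0.08},{"dx":0.03,"dy":0.03,"dz":-1.7,"twist":-0.08}]}}

```text
t: 3.2
tool_pos: [0.5132, 0.3136, 0.0306]
tool_rot: [-3.122, -0.348, 0.006]
contact_force: [-0.5, -0.7, -0.3]
opening: 0.0856
```

Emit:
{"method": "jog_arm", "body": {"steps": [{"dx":0,"dy":0,"dz":0,"twist":0},{"dx":0,"dy":0,"dz":0,"twist":0},{"dx":0,"dy":0,"dz":0,"twist":0},{"dx":0,"dy":0,"dz":0,"twist":0},{"dx":0,"dy":0,"dz":0,"twist":0}], "gripper": 255, "newtons": 60}}

```text
t: 3.82
tool_pos: [0.5136, 0.3139, 0.0314]
tool_rot: [-3.122, -0.348, 0.004]
contact_force: [-0.3, -0.3, 3.7]
opening: 0.0172
```

Emit:
{"method": "jog_arm", "body": {"steps": [{"dx":0,"dy":0,"dz":0.8,"twist":0},{"dx":0,"dy":0,"dz":1.7,"twist":0},{"dx":0.3,"dy":-0.8,"dz":2.2,"twist":-0.8},{"dx":0.6,"dy":-1.7,"dz":2.2,"twist":-1.6},{"dx":0.9,"dy":-2.6,"dz":2.2,"twist":-2.4}]}}

```text
t: 4.45
tool_pos: [0.5678, 0.1565, 0.1635]
tool_rot: [-3.125, 0.314, 0.003]
contact_force: [-0.1, 0.5, -2.6]
opening: 0.0173
```

Emit:
{"method": "jog_arm", "body": {"steps": [{"dx":0.15,"dy":-0.7,"dz":0,"twist":0},{"dx":0.2,"dy":-1.1,"dz":0,"twist":0},{"dx":0.2,"dy":-1.1,"dz":0,"twist":0}]}}

```text
t: 4.82
tool_pos: [0.5795, 0.089, 0.1625]
tool_rot: [-3.124, 0.319, 0.005]
contact_force: [-0.3, -0.2, -0.6]
opening: 0.017
```

Run:
```python
from station import ctrl
import cv2,numpy as np
for n in("wrist","top"):
    d=ctrl.get_image(n);cv2.imwrite(f"pics/{n}2.png",d["frame"][:,:,::-1]);np.savez(f"pics/{n}2.npz",**d)
o=ctrl.get_obs();print(o["t"],o["tool_pos"],o["tool_rot"],o["opening"])
```

```text
4.925 [0.57929755 0.09080897 0.16276345] [-3.1241796   0.31465561  0.00503027] 0.017219092320200136
```

View pics/wrist2.png

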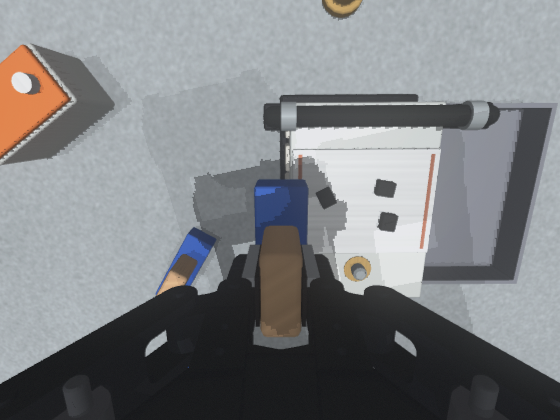

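View pics/top2.png

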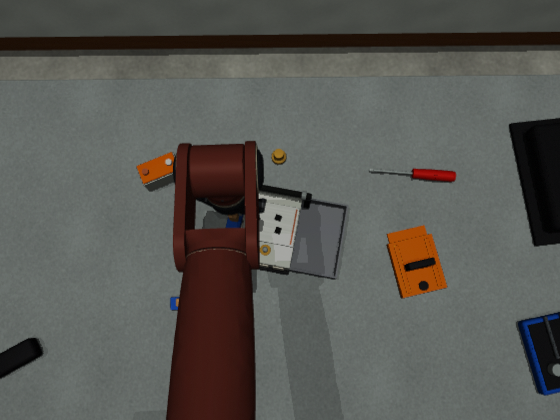

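The scraper is held square, with the chips at (326,197), (386,188) and (388,221), the pin at (360,272) and the pipe along row 115. I'll use this close view to refine the module frame.

Run:
```python
from h import *
d=load("pics/wrist2.npz");f=d["frame"];W=cloud(d)
hsv=cv2.cvtColor(f,cv2.COLOR_RGB2HSV);u,v=np.meshgrid(np.arange(560),np.arange(420))
Z=W[...,2];V=f.max(-1)
def rect(n,k):
    X=W[k];X=X[~np.isnan(X).any(1)]
    r=cv2.minAreaRect((X[:,:2]*1000).astype(np.float32))
    print(n,len(X),"z",np.median(X[:,2]).round(4),[np.round(a,1) for a in r]); return r
rect("pipe",(u>296)&(u<465)&(v>95)&(v<135)&(Z>.085)&(Z<.105))
k=(u>300)&(u<460)&(v>95)&(v<135)&(Z>.095)&(Z<.102);X=W[k][:,:2]
print("pipe dir",cv2.fitLine(X.astype(np.float32),2,0,.01,.01).ravel())
kk=(abs(u-360)<22)&(abs(v-270)<22)&(Z>.0695)&(Z<.075);rect("pin",kk);print(np.median(W[kk],0))
y=(abs(u-358)<18)&(abs(v-269)<18)&(hsv[...,1]>120)&(hsv[...,0]>10)&(hsv[...,0]<32)&(Z<.064);
print("ring", [np.round(a,2) for a in cv2.minEnclosingCircle((W[y][:,:2]*1000).astype(np.float32))])
rect("deckbehind",(v>105)&(Z>.057)&(Z<.069)&(u>280)&(u<450)&(v<300))
for c in((326,197),(386,188),(388,221)):
    rect("chip",(abs(u-c[0])<16)&(abs(v-c[1])<16)&(Z>.0705)&(Z<.08))
rect("tray floor",(Z<.012)&(Z>-.002)&(u>425)&(u<560)&(v>105)&(v<270))
rect("scraper blk",(hsv[...,0]>105)&(hsv[...,0]<130)&(hsv[...,1]>120)&(u>250)&(u<310)&(v<250)&(Z>.12))
print(np.median(Z[(hsv[...,1]>120)&(u>260)&(u<300)&(v<220)&(v>195)]))
print(np.median(Z[(V>110)&(u>305)&(u<425)&(v<245)&(v>160)]),np.median(Z[(V>110)&(u>305)&(u<425)&(v<147)&(v>132)]))
```

```text
pipe 3664 z 0.0971 [array([635.3,   8.6]), array([114.1,  17.6]), np.float64(79.7)]
pipe dir [0.19848719 0.9801035  0.63712513 0.01124698]
pin 140 z 0.0718 [array([510.3,  34.6]), array([11.3, 11.5]), np.float64(54.6)]
[0.5110956  0.03499834 0.0717552 ]
ring [array([0., 0.]), np.float64(0.0)]
deckbehind 19397 z 0.0648 [array([556.8,  25.2]), array([124.6, 151.5]), np.float64(76.5)]
chip 267 z 0.0734 [array([582.2,  51.9]), array([14.2, 11.6]), np.float64(15.8)]
chip 280 z 0.0733 [array([580.1,   5. ]), array([14.4, 12.2]), np.float64(67.7)]
chip 265 z 0.0734 [array([552. ,   6.2]), array([12.3, 14.3]), np.float64(69.5)]
tray floor 14947 z 0.004 [array([ 529.6, -135.4]), array([153. , 171.9]), np.float64(79.0)]
scraper blk 1931 z 0.1534 [array([600.2,  85.4]), array([26.8, 31.5]), np.float64(78.6)]
nan
nan nan
```

Emit:
{"method": "jog_arm", "body": {"steps": [{"dx":0.11,"dy":-0.06,"dz":-0.4,"twist":0},{"dx":0.11,"dy":-0.06,"dz":-0.8,"twist":0},{"dx":0.11,"dy":-0.06,"dz":-0.95,"twist":0},{"dx":0.11,"dy":-0.06,"dz":-0.95,"twist":0}]}}

```text
t: 5.42
tool_pos: [0.5853, 0.088, 0.1051]
tool_rot: [-3.124, 0.313, 0.008]
contact_force: [-1.1, 0.0, -1.2]
opening: 0.0171
```

Run:
```python
from station import ctrl
import cv2,numpy as np
for n in("wrist",):
    d=ctrl.get_image(n);cv2.imwrite(f"pics/{n}3.png",d["frame"][:,:,::-1]);np.savez(f"pics/{n}3.npz",**d)
o=ctrl.get_obs();print(o["t"],o["tool_pos"],o["tool_rot"],o["contact_force"])
```

```text
5.475 [0.58600822 0.08781479 0.10613116] [-3.12418603  0.31323637  0.00457165] [-0.25150417 -0.27955001 -1.26660526]
```

View pics/wrist3.png

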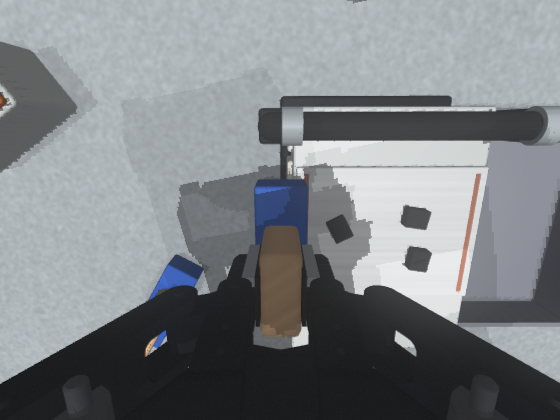

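Emit:
{"method": "jog_arm", "body": {"steps": [{"dx":0,"dy":0,"dz":-0.1,"twist":0},{"dx":0,"dy":0,"dz":-0.14,"twist":0},{"dx":0,"dy":0,"dz":-0.14,"twist":0}]}}

```text
t: 5.85
tool_pos: [0.586, 0.0878, 0.0977]
tool_rot: [-3.124, 0.313, 0.005]
contact_force: [0.5, -0.1, -1.2]
opening: 0.0172
```

Emit:
{"method": "jog_arm", "body": {"steps": [{"dx":-0.05,"dy":-0.24,"dz":0,"twist":0},{"dx":-0.1,"dy":-0.48,"dz":0,"twist":0},{"dx":-0.15,"dy":-0.72,"dz":0,"twist":0},{"dx":-0.2,"dy":-0.96,"dz":0,"twist":0},{"dx":-0.25,"dy":-1.2,"dz":0,"twist":0}]}}

```text
t: 6.48
tool_pos: [0.5707, 0.0146, 0.0978]
tool_rot: [-3.124, 0.314, 0.005]
contact_force: [-0.1, -0.2, -1.4]
opening: 0.017
```

Emit:
{"method": "jog_arm", "body": {"steps": [{"dx":-0.05,"dy":-0.24,"dz":0,"twist":0},{"dx":-0.1,"dy":-0.48,"dz":0,"twist":0},{"dx":-0.15,"dy":-0.72,"dz":0,"twist":0},{"dx":-0.2,"dy":-0.96,"dz":0,"twist":0},{"dx":-0.2,"dy":-0.96,"dz":0,"twist":0}]}}

```text
t: 7.1
tool_pos: [0.5585, -0.044, 0.0978]
tool_rot: [-3.124, 0.317, 0.005]
contact_force: [0.3, -0.9, -1.7]
opening: 0.0166
```

Run:
```python
from station import ctrl
import cv2,numpy as np
for n in("wrist","top"):
    d=ctrl.get_image(n);cv2.imwrite(f"pics/{n}4.png",d["frame"][:,:,::-1]);np.savez(f"pics/{n}4.npz",**d)
o=ctrl.get_obs();print(o["t"],o["tool_pos"],o["tool_rot"],o["contact_force"])
```

```text
7.2 [ 0.55872378 -0.04300567  0.09777305] [-3.1236836   0.31453313  0.00449864] [-0.67952362 -0.19112757 -1.52665247]
```

View pics/wrist4.png

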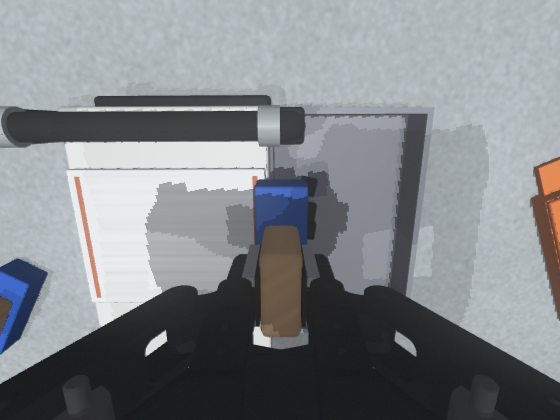

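Run:
```python
from h import *
d=load("pics/wrist4.npz");f=d["frame"];W=cloud(d)
for p in((312,186),(311,218),(311,240),(340,215)):
    print(p,W[p[1]-2:p[1]+3,p[0]-1:p[0]+2].reshape(-1,3).mean(0).round(4),f[p[1],p[0]])
cv2.imwrite("pics/c5.png",cv2.resize(f[150:300,240:440,::-1],None,fx=4,fy=4))
```

```text
(312, 186) [ 0.5745 -0.0713  0.0122] [45 47 51]
(311, 218) [ 0.5494 -0.066   0.0123] [41 42 47]
(311, 240) [ 0.5292 -0.0629  0.0076] [82 84 89]
(340, 215) [ 0.5444 -0.09    0.0038] [86 87 93]
```

View pics/c5.png

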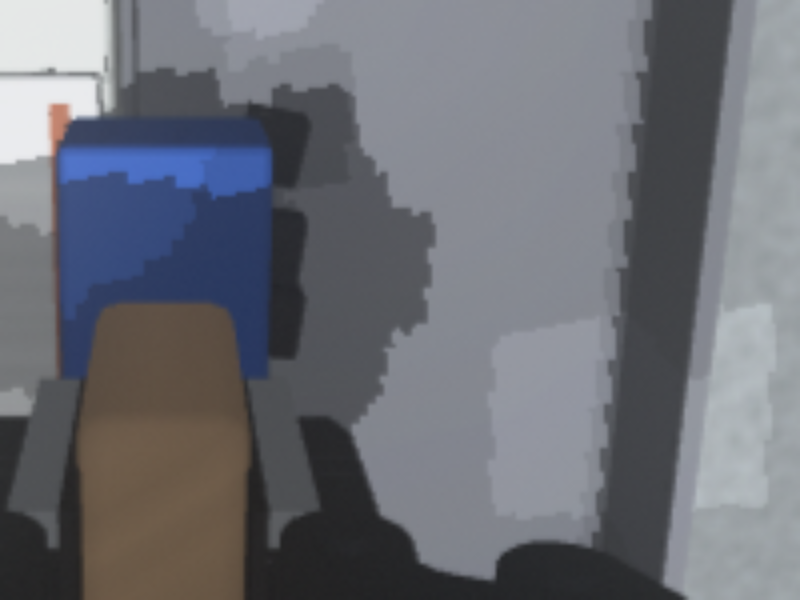

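All three chips are in the tray (tops at z≈0.012, beside the scraper face). Next I lift the scraper and return it.

Emit:
{"method": "jog_arm", "body": {"steps": [{"dx":0,"dy":0.0,"dz":0.8,"twist":0},{"dx":0,"dy":0.3,"dz":1.3,"twist":0},{"dx":-0.1,"dy":1.3,"dz":1.3,"twist":0.5},{"dx":-0.2,"dy":2.3,"dz":1.3,"twist":1.2},{"dx":-0.35,"dy":3.3,"dz":1.3,"twist":1.8}]}}

```text
t: 7.82
tool_pos: [0.5374, 0.1573, 0.1761]
tool_rot: [-3.134, -0.184, 0.004]
contact_force: [-0.6, -0.2, -1.8]
opening: 0.0171
```

Run:
```python
from station import ctrl
import cv2,numpy as np
for n in("wrist",):
    d=ctrl.get_image(n);cv2.imwrite(f"pics/{n}5.png",d["frame"][:,:,::-1]);np.savez(f"pics/{n}5.npz",**d)
o=ctrl.get_obs();print(o["t"],o["tool_pos"],o["tool_rot"],o["contact_force"])
```

```text
7.875 [0.5355212  0.16404119 0.17598521] [-3.12727393 -0.1962145   0.00568213] [-3.12803389  3.80634007 -1.13424444]
```

View pics/wrist5.png

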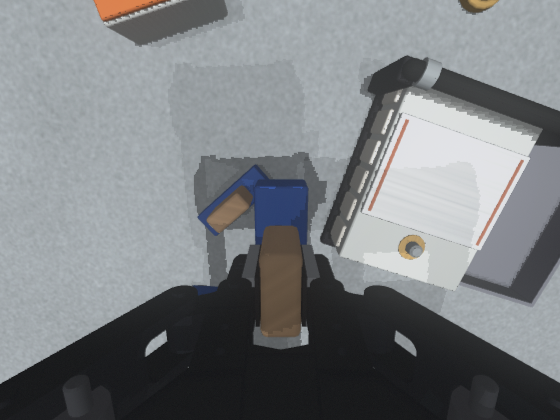

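Emit:
{"method": "jog_arm", "body": {"steps": [{"dx":-0.2,"dy":1.0,"dz":0,"twist":0.3},{"dx":-0.36,"dy":2.0,"dz":0,"twist":0.56},{"dx":-0.36,"dy":2.5,"dz":-0.5,"twist":0.56},{"dx":-0.36,"dy":2.5,"dz":-1.3,"twist":0.56},{"dx":-0.36,"dy":2.5,"dz":-2.0,"twist":0.56}]}}

```text
t: 8.5
tool_pos: [0.5132, 0.3151, 0.0544]
tool_rot: [-3.114, -0.352, 0.007]
contact_force: [1.2, -0.7, -2.0]
opening: 0.0173
```

Emit:
{"method": "jog_arm", "body": {"steps": [{"dx":0,"dy":0,"dz":0,"twist":0}]}}

```text
t: 8.62
tool_pos: [0.5097, 0.314, 0.05]
tool_rot: [-3.116, -0.353, 0.021]
contact_force: [-0.7, -0.2, -1.2]
opening: 0.0174
```

Emit:
{"method": "jog_arm", "body": {"steps": [{"dx":0,"dy":0,"dz":-0.15,"twist":0},{"dx":0,"dy":0,"dz":-0.25,"twist":0},{"dx":0,"dy":0,"dz":-0.31,"twist":0},{"dx":0,"dy":0,"dz":-0.31,"twist":0}]}}

```text
t: 9.12
tool_pos: [0.5101, 0.3141, 0.0319]
tool_rot: [-3.116, -0.353, 0.019]
contact_force: [-0.6, -0.3, -0.9]
opening: 0.0174
```

Emit:
{"method": "jog_arm", "body": {"steps": [{"dx":0,"dy":0,"dz":-0.02,"twist":0},{"dx":0,"dy":0,"dz":-0.02,"twist":0}]}}

```text
t: 9.38
tool_pos: [0.5105, 0.3143, 0.0316]
tool_rot: [-3.116, -0.353, 0.018]
contact_force: [-1.4, -1.5, 3.5]
opening: 0.0174
```

Emit:
{"method": "jog_arm", "body": {"steps": [{"dx":0,"dy":0,"dz":0,"twist":0},{"dx":0,"dy":0,"dz":0,"twist":0},{"dx":0,"dy":0,"dz":0,"twist":0},{"dx":0,"dy":0,"dz":0,"twist":0},{"dx":0,"dy":0,"dz":0,"twist":0}], "gripper": 0}}

```text
t: 10.0
tool_pos: [0.5104, 0.3142, 0.0316]
tool_rot: [-3.116, -0.353, 0.018]
contact_force: [-0.3, 0.9, 1.0]
opening: 0.0856
```

Emit:
{"method": "jog_arm", "body": {"steps": [{"dx":0,"dy":0,"dz":0.6,"twist":0},{"dx":0,"dy":0,"dz":1.5,"twist":0},{"dx":0,"dy":0,"dz":2.4,"twist":0}]}}

```text
t: 10.38
tool_pos: [0.51, 0.3141, 0.1767]
tool_rot: [-3.116, -0.353, 0.019]
contact_force: [0.8, 0.6, 0.6]
opening: 0.0856
```

Run:
```python
from station import ctrl
import cv2,numpy as np
for n in("wrist",):
    d=ctrl.get_image(n);cv2.imwrite(f"pics/{n}6.png",d["frame"][:,:,::-1]);np.savez(f"pics/{n}6.npz",**d)
o=ctrl.get_obs();print(o["t"],o["tool_pos"],o["tool_rot"],o["contact_force"])
```

```text
10.425 [0.514185   0.31607406 0.1865063 ] [-3.11174651e+00 -3.52702571e-01 -1.83285408e-03] [2.71648042 1.22457992 5.39562306]
```

View pics/wrist6.png

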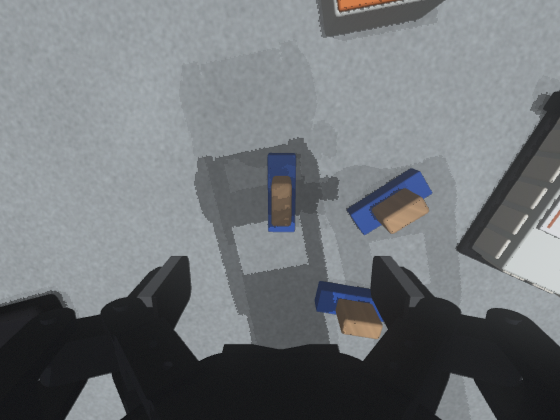

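The scraper stands released at (281,192), back at its starting place. Next is the cover.

Emit:
{"method": "jog_arm", "body": {"steps": [{"dx":0,"dy":-0.9,"dz":0.3,"twist":0.8},{"dx":0,"dy":-1.8,"dz":0.3,"twist":1.6},{"dx":0,"dy":-2.7,"dz":0.3,"twist":2.4},{"dx":0,"dy":-3.6,"dz":0.3,"twist":3.2},{"dx":0,"dy":-4.5,"dz":0.3,"twist":4.0}]}}

```text
t: 11.05
tool_pos: [0.514, 0.0444, 0.2045]
tool_rot: [-2.801, -1.403, 0.003]
contact_force: [1.1, -0.2, 0.7]
opening: 0.0856
```

Emit:
{"method": "jog_arm", "body": {"steps": [{"dx":0,"dy":-0.9,"dz":0,"twist":0.8},{"dx":0,"dy":-1.8,"dz":0,"twist":1.6},{"dx":0,"dy":-2.7,"dz":0,"twist":2.4},{"dx":-0.1,"dy":-3.6,"dz":0,"twist":3.2},{"dx":-0.2,"dy":-4.5,"dz":0,"twist":4.0}]}}

```text
t: 11.68
tool_pos: [0.5016, -0.2273, 0.2044]
tool_rot: [-2.148, -2.282, 0.007]
contact_force: [0.3, -0.1, 0.4]
opening: 0.0854
```

Run:
```python
from station import ctrl
import numpy as np
o=ctrl.get_obs();p=o["tool_pos"];r=o["tool_rot"]
from scipy.spatial.transform import Rotation as R
M=R.from_rotvec(r).as_matrix();print(o["t"],p,np.degrees(np.arctan2(M[1,0],M[0,0])),M[:,2],o["q"])
```

```text
11.675 [ 0.50160584 -0.22733274  0.20440424] 93.46665011191372 [-0.00883676  0.00201917 -0.99995892] [-0.55914063 -0.10063681  1.80885837 -0.00300075  1.44193392 -0.61925782]
```

Emit:
{"method": "jog_arm", "body": {"steps": [{"dx":-0.2,"dy":-0.6,"dz":-0.3,"twist":0.5},{"dx":-0.41,"dy":-1.36,"dz":-0.8,"twist":0.94},{"dx":-0.41,"dy":-1.36,"dz":-1.0,"twist":0.94},{"dx":-0.41,"dy":-1.36,"dz":-1.0,"twist":0.94}]}}

```text
t: 12.18
tool_pos: [0.4764, -0.3081, 0.1429]
tool_rot: [-1.953, -2.448, 0.007]
contact_force: [-0.3, -0.1, 0.7]
opening: 0.0851
```

```bash
cat >> h.py <<'E'
from scipy.spatial.transform import Rotation as R
def grab(i,names=("wrist",)):
    from station import ctrl
    for n in names:
        d=ctrl.get_image(n);cv2.imwrite(f"pics/{n}{i}.png",d["frame"][:,:,::-1]);np.savez(f"pics/{n}{i}.npz",**d)
    st()
def st():
    from station import ctrl
    o=ctrl.get_obs();M=R.from_rotvec(o["tool_rot"]).as_matrix()
    print(o["t"],"tcp",o["tool_pos"].round(4),"yaw",np.degrees(np.arctan2(M[1,0],M[0,0])).round(2),"z",M[:,2].round(4),"F",o["contact_force"].round(1),"T",o["wrist_torque"].round(2),"op",o["opening"])
E
python3 - <<'E'
from h import *
grab(7)
d=load("pics/wrist7.npz");W=cloud(d);f=d["frame"];Z=W[...,2]
hsv=cv2.cvtColor(f,cv2.COLOR_RGB2HSV);u,v=np.meshgrid(np.arange(560),np.arange(420))
def rect(n,k):
    X=W[k];X=X[~np.isnan(X).any(1)]
    print(n,len(X),"z",np.median(X[:,2]).round(4),[np.round(a,1) for a in cv2.minAreaRect((X[:,:2]*1000).astype(np.float32))])
near=np.hypot(W[...,0]-.477,W[...,1]+.309)<.05
rect("handle",near&(Z>.054)&(Z<.064))
rect("top",(hsv[...,1]>150)&(Z>.015)&(Z<.022)&(np.hypot(W[...,0]-.477,W[...,1]+.309)<.12))
E
```

```text
12.225 tcp [ 0.4772 -0.3082  0.1442] yaw 102.88 z [-0.0094  0.0013 -1.    ] F [-0.1  0.5 -0. ] T [-0.   -0.    0.03] op 0.08530603755948234
handle 1460 z 0.0579 [array([ 477. , -308.2]), array([15.6, 59.1]), np.float64(12.4)]
top 9643 z 0.0183 [array([ 477.2, -308.3]), array([125.8, 102.7]), np.float64(12.5)]
```

View pics/wrist7.png

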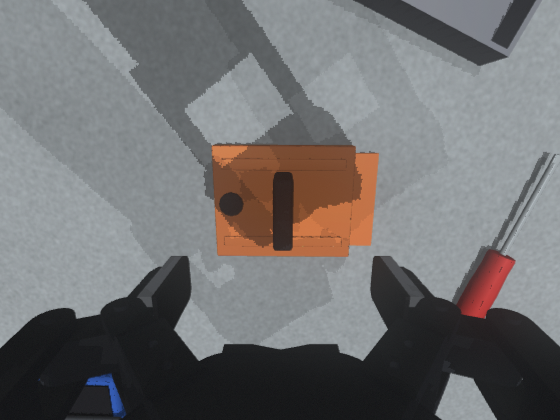

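Emit:
{"method": "jog_arm", "body": {"steps": [{"dx":0,"dy":0,"dz":-0.8,"twist":-0.04},{"dx":0,"dy":0,"dz":-1.6,"twist":-0.04},{"dx":0,"dy":0,"dz":-1.98,"twist":-0.04},{"dx":0,"dy":0,"dz":-1.98,"twist":-0.04},{"dx":0,"dy":0,"dz":-1.98,"twist":-0.04}]}}

```text
t: 12.85
tool_pos: [0.4788, -0.3086, 0.0277]
tool_rot: [-1.963, -2.447, 0.008]
contact_force: [0.2, -0.0, -0.0]
opening: 0.0854
```

Emit:
{"method": "jog_arm", "body": {"steps": [{"dx":0,"dy":0,"dz":0,"twist":0},{"dx":0,"dy":0,"dz":0,"twist":0},{"dx":0,"dy":0,"dz":0,"twist":0},{"dx":0,"dy":0,"dz":0,"twist":0},{"dx":0,"dy":0,"dz":0,"twist":0}], "gripper": 255, "newtons": 110}}

```text
t: 13.48
tool_pos: [0.4788, -0.3089, 0.0282]
tool_rot: [-1.963, -2.447, 0.008]
contact_force: [-1.7, -0.1, 3.9]
opening: 0.0143
```

Emit:
{"method": "jog_arm", "body": {"steps": [{"dx":0,"dy":0,"dz":0.5,"twist":0},{"dx":0,"dy":0,"dz":1.2,"twist":0},{"dx":0,"dy":0.3,"dz":1.9,"twist":0},{"dx":0,"dy":1.0,"dz":2.0,"twist":-0.6},{"dx":0.1,"dy":1.8,"dz":2.0,"twist":-1.2}]}}

```text
t: 14.1
tool_pos: [0.4847, -0.2001, 0.1484]
tool_rot: [-2.214, -2.223, 0.006]
contact_force: [1.6, -0.3, -2.6]
opening: 0.0143
```

Emit:
{"method": "jog_arm", "body": {"steps": [{"dx":0.1,"dy":0.8,"dz":0,"twist":-0.4},{"dx":0.2,"dy":1.6,"dz":0,"twist":-0.8},{"dx":0.3,"dy":2.4,"dz":0,"twist":-1.2},{"dx":0.4,"dy":3.2,"dz":0,"twist":-1.2},{"dx":0.5,"dy":3.8,"dz":0,"twist":-1.2}]}}

```text
t: 14.72
tool_pos: [0.5137, 0.0299, 0.147]
tool_rot: [-2.432, -1.979, 0.008]
contact_force: [0.3, -0.4, -2.2]
opening: 0.0146
```

Emit:
{"method": "jog_arm", "body": {"steps": [{"dx":0,"dy":0,"dz":0,"twist":0},{"dx":0,"dy":0,"dz":0,"twist":0}]}}

```text
t: 14.98
tool_pos: [0.5129, 0.0297, 0.1458]
tool_rot: [-2.43, -1.979, 0.011]
contact_force: [-0.8, -0.9, -2.3]
opening: 0.0143
```

Run:
```python
from h import *
grab(8,("wrist","side"))
```

```text
15.075 tcp [0.5133 0.029  0.1464] yaw 78.22 z [-0.0087  0.0015 -1.    ] F [ 0.7  0.3 -3.9] T [ 0.01 -0.02  0.02] op 0.014526885696483059
```

View pics/wrist8.png

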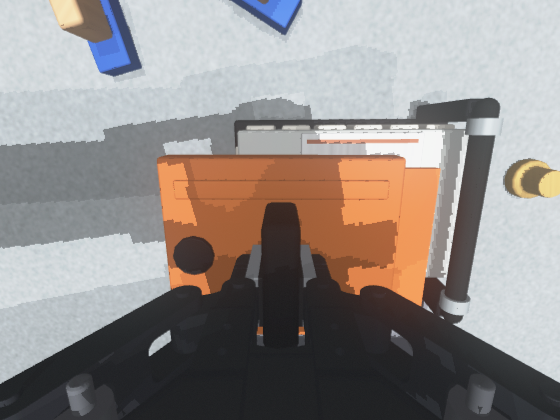

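View pics/side8.png

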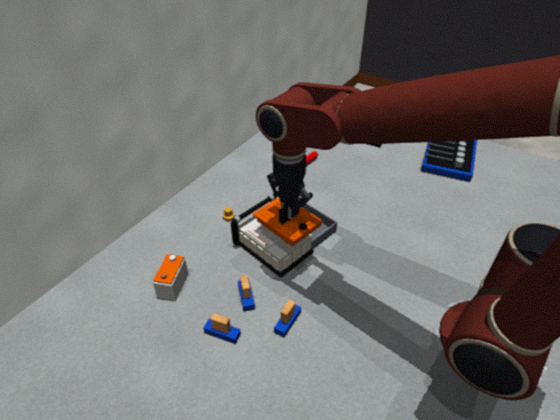

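The cover is held level, with its button at (193,255), its lip front edge near column 437 and the pipe at right (columns 455-495). I'll measure the cover's pose in the hand and the pipe.

Run:
```python
from h import *
d=load("pics/wrist8.npz");W=cloud(d);f=d["frame"];Z=W[...,2]
hsv=cv2.cvtColor(f,cv2.COLOR_RGB2HSV);u,v=np.meshgrid(np.arange(560),np.arange(420))
a=np.radians(-11.4);ex=np.array([np.cos(a),np.sin(a)]);ey=np.array([-ex[1],ex[0]])
O=np.array([.5642,.0237])
mx=(W[...,:2]-O)@ex; my=(W[...,:2]-O)@ey
org=(hsv[...,1]>150)&(hsv[...,0]<20)&(u>150)&(u<445)&(v<300)
top=org&(u<395)&(Z>.128)
X=W[top];A=np.c_[X[:,:2]-X[:,:2].mean(0),np.ones(len(X))]
c,_,_,_=np.linalg.lstsq(A,X[:,2],rcond=None);print("top plane slope",c, "n",len(X))
print("slope along mod x",c[:2]@ex,"y",c[:2]@ey)
b=(abs(u-193)<28)&(abs(v-255)<28)&(hsv[...,2]<70)&(Z>.125)&(v<272)
print("button",W[b].mean(0),mx[b].min(),mx[b].max(),my[b].max(), b.sum())
e=cv2.fitEllipse(cv2.findContours(b.astype(np.uint8),0,1)[0][0]);print(e, pix2w(d,e[0][0],e[0][1],.1375))
# edges
back=[];
for r in range(170,290,10):
    cs=np.where(org[r]&(Z[r]>.128))[0]; back.append((W[r,cs[0],:2]))
B=np.array(back);l=cv2.fitLine(B.astype(np.float32),2,0,.01,.01).ravel();print("back dir yaw",np.degrees(np.arctan2(l[1],l[0])),"mx",((B-O)@ex*1000).round(1))
S=[]
for cc in range(175,395,15):
    rs=np.where(org[:,cc]&(Z[:,cc]>.128))[0]; S.append(W[rs[0],cc,:2])
S=np.array(S);l=cv2.fitLine(S.astype(np.float32),2,0,.01,.01).ravel();print("side yaw",np.degrees(np.arctan2(l[1],l[0])),"my",((S-O)@ey*1000).round(1))
F=[]
for r in range(180,280,10):
    cs=np.where(org[r]&(u[r]>405))[0]; F.append(W[r,cs[-1]-1])
F=np.array(F);print("front mx",((F[:,:2]-O)@ex*1000).round(1),"z",F[:,2].round(4))
p=(u>455)&(u<500)&(v>140)&(v<285)&(Z>.094)&(Z<.102);
P=W[p];print("pipe crest mx",mx[p].mean(),"my range",my[p].min(),my[p].max(),"z",P[:,2].max());l=cv2.fitLine(P[:,:2].astype(np.float32),2,0,.01,.01).ravel();print(np.degrees(np.arctan2(l[1],l[0])))
```

```text
top plane slope [-0.00257568  0.01277351  0.1361035 ] n 20278
slope along mod x -0.005049646707933877 y 0.012012398944226838
button [0.46715712 0.04046508 0.14003279] -0.10927439641865389 -0.08797671290249948 0.007500468698409962 1136
((193.49301147460938, 254.55496215820312), (35.22338104248047, 39.38581085205078), 98.90187072753906) [0.46614092 0.03959004 0.1375    ]
back dir yaw -87.80184 mx [-114.  -114.  -114.4 -114.9 -113.7 -113.5 -113.1 -112.9  -88.2  -88.8
 -113.8 -114.2]
side yaw -20.565023 my [45.  47.3 47.4 47.3 47.3 47.5 47.1 44.7 43.2 39.5 38.1 38.2 36.8 32.
 29.4]Traceback (most recent call last):
  File "<stdin>", line 26, in <module>
IndexError: index -1 is out of bounds for axis 0 with size 0
```

Run:
```python
from h import *
d=load("pics/wrist8.npz");W=cloud(d);f=d["frame"];Z=W[...,2]
u,v=np.meshgrid(np.arange(560),np.arange(420))
a=np.radians(-11.4);ex=np.array([np.cos(a),np.sin(a)]);ey=np.array([-ex[1],ex[0]])
O=np.array([.5642,.0237])
top=(Z>.13)&(Z<.1385)&(v>140)&(u<420)
S=np.array([W[np.where(top[:,c])[0][0]+1,c] for c in range(175,395,15)]);
l=np.polyfit(S[:,0],S[:,1],1);print("side yaw",np.degrees(np.arctan(l[0])),"my",((S[:,:2]-O)@ey*1000).round(1),"z",S[:,2].round(4))
B=np.array([W[r,np.where(top[r])[0][0]+1] for r in range(165,290,10)])
l=np.polyfit(B[:,1],B[:,0],1);print("back yaw",-np.degrees(np.arctan(l[0])),"mx",((B[:,:2]-O)@ex*1000).round(1))
lip=(Z>.117)&(Z<.128)&(v>140)&(u>390)&(u<445)
F=[W[r,np.where(lip[r])[0][-1]-1] for r in range(180,300,10) if lip[r].any()]
F=np.array(F);print("front mx",((F[:,:2]-O)@ex*1000).round(1),"z",F[:,2].round(4))
p=(u>455)&(u<500)&(v>140)&(v<285)&(Z>.094)&(Z<.103);P=W[p];mx=(P[:,:2]-O)@ex
print("pipe mx",np.median(mx),"zmax",P[:,2].max());l=np.polyfit(P[:,1],P[:,0],1);print(-np.degrees(np.arctan(l[0])))
```

```text
side yaw -11.688034586842912 my [47.8 47.7 47.8 47.7 47.7 47.7 47.6 47.6 47.5 47.5 47.6 47.3 47.3 47.4
 47.2] z [0.1347 0.1345 0.135  0.1349 0.1349 0.135  0.1347 0.1354 0.1348 0.1348
 0.1363 0.1339 0.1343 0.1349 0.134 ]
back yaw -11.649503324924568 mx [-113.7 -113.9 -113.8 -113.4 -112.8 -113.8 -113.9 -113.7 -113.4 -113.8
 -113.8 -114.3 -113.7]
front mx [34.8 34.  33.5 34.3 34.5 34.3 34.2 34.  33.7 33.6 34.  33.4] z [0.121  0.1231 0.1232 0.122  0.121  0.1216 0.1224 0.1219 0.123  0.1223
 0.122  0.1235]
pipe mx 0.07205325061466872 zmax 0.09957668659271646
-10.813392353609501
```

Emit:
{"method": "jog_arm", "body": {"steps": [{"dx":0.01,"dy":0.06,"dz":-0.3,"twist":0},{"dx":0.01,"dy":0.06,"dz":-0.6,"twist":0},{"dx":0.01,"dy":0.06,"dz":-0.65,"twist":0},{"dx":0.01,"dy":0.06,"dz":-0.65,"twist":0}]}}

```text
t: 15.58
tool_pos: [0.5135, 0.0325, 0.1066]
tool_rot: [-2.432, -1.977, 0.011]
contact_force: [-0.1, 0.4, -2.3]
opening: 0.0146
```

```bash
cat >> h.py <<'E'
def cov(i):
    d=load(f"pics/wrist{i}.npz");W=cloud(d);Z=W[...,2]
    from station import ctrl
    zt=ctrl.get_obs()["tool_pos"][2]-.0282+.018
    u,v=np.meshgrid(np.arange(560),np.arange(420))
    a=np.radians(-11.5);ex=np.array([np.cos(a),np.sin(a)]);ey=np.array([-ex[1],ex[0]])
    O=np.array([.5642,.0237])
    top=(abs(Z-zt)<.005)&(v>140)&(u<400)&(v<300)&(u>140)
    X=W[top];A=np.c_[(X[:,:2]-O)@ex,(X[:,:2]-O)@ey,np.ones(len(X))]
    A[:,:2]-=A[:,:2].mean(0)
    c=np.linalg.lstsq(A,X[:,2],rcond=None)[0]
    print("top z",c[2].round(4),"expected",zt.round(4),"slopes",c[:2].round(4))
    S=np.array([W[np.where(top[:,k])[0][0]+1,k] for k in range(175,390,15)])
    B=np.array([W[r,np.where(top[r])[0][0]+1] for r in range(170,280,10)])
    print("my",np.median((S[:,:2]-O)@ey)*1000-52,"mx",np.median((B[:,:2]-O)@ex)*1000+63,
      "yaw",np.degrees(np.arctan(np.polyfit(S[:,0],S[:,1],1)[0])),-np.degrees(np.arctan(np.polyfit(B[:,1],B[:,0],1)[0])))
E
python3 - <<'E'
from h import *
grab(9);cov(8);cov(9)
E
```

```text
15.625 tcp [0.5141 0.0325 0.1074] yaw 78.21 z [-0.0087  0.0014 -1.    ] F [ 0.7 -0.1 -2.8] T [-0.01  0.01  0.01] op 0.014620202266151888
top z 0.0 expected 0.0972 slopes [0. 0.]h.py:36: RuntimeWarning: Mean of empty slice.
  A[:,:2]-=A[:,:2].mean(0)
  ret = um.true_divide(
Traceback (most recent call last):
  File "h.py", line 39, in cov
    S=np.array([W[np.where(top[:,k])[0][0]+1,k] for k in range(175,390,15)])
                  ~~~~~~~~~~~~~~~~~~~~~^^^
IndexError: index 0 is out of bounds for axis 0 with size 0
```

View pics/wrist9.png

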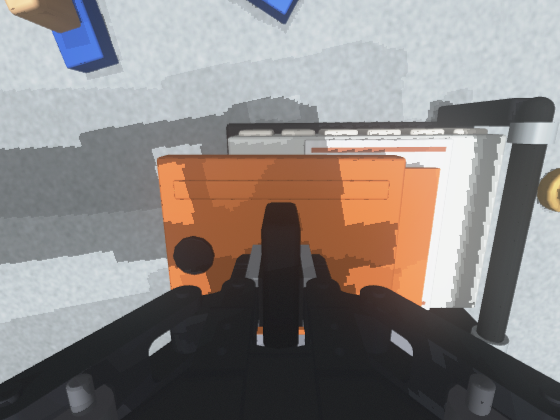

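Run:
```python
from h import *
cov(9)
d=load("pics/wrist9.npz");W=cloud(d);Z=W[...,2];u,v=np.meshgrid(np.arange(560),np.arange(420))
a=np.radians(-11.5);ex=np.array([np.cos(a),np.sin(a)]);ey=np.array([-ex[1],ex[0]]);O=np.array([.5642,.0237])
lip=(u>412)&(u<432)&(v>185)&(v<290);print("lip top z",np.nanmedian(Z[lip]),np.nanmax(Z[lip]))
# module side edge (+y deck edge) my should be 60
for c in range(250,300,10):
    col=[(r,((W[r,c,:2]-O)@ey).round(4),Z[r,c].round(4)) for r in range(132,156,3)]
    if c==260: print(col)
p=(u>490)&(u<550)&(v>145)&(v<300)&(Z>.0965)&(Z<.1);P=W[p];print("pipe mx",((P[:,:2]-O)@ex).mean(),"z",np.nanpercentile(Z[(u>480)&(v>145)&(v<300)&(Z<.12)],99))
```

```text
top z 0.097 expected 0.0972 slopes [-0.0127 -0.0048]
my -1.7689684372036893 mx -50.42595323850247 yaw -12.034559529658672 -12.047959660543084
lip top z 0.08285008329810527 0.08489212224280263
[(132, np.float64(0.062), np.float64(0.05)), (135, np.float64(0.0601), np.float64(0.0494)), (138, np.float64(0.0587), np.float64(0.0602)), (141, np.float64(0.0569), np.float64(0.0609)), (144, np.float64(0.0551), np.float64(0.0607)), (147, np.float64(0.0533), np.float64(0.0598)), (150, np.float64(0.0515), np.float64(0.061)), (153, np.float64(0.0497), np.float64(0.061))]
pipe mx 0.07312648401840553 z 0.09875280518056233
```

Run:
```python
from h import *
d=load("pics/wrist9.npz");W=cloud(d);Z=W[...,2];u,v=np.meshgrid(np.arange(560),np.arange(420))
a=np.radians(-11.5);ex=np.array([np.cos(a),np.sin(a)]);ey=np.array([-ex[1],ex[0]]);O=np.array([.5642,.0237])
hsv=cv2.cvtColor(d["frame"],cv2.COLOR_RGB2HSV)
red=(hsv[...,1]>80)&((hsv[...,0]<15)|(hsv[...,0]>170))&(u>305)&(u<450)&(v>144)&(v<154)&(Z<.07)
ys,xs=np.where(red);
P=np.array([pix2w(d,xs[xs==c].mean(),ys[xs==c].mean(),.065)[:2] for c in range(315,440,3) if (xs==c).any()])
k=np.polyfit(P[:,0],P[:,1],1);print("red yaw",np.degrees(np.arctan(k[0])),"my",np.median((P-O)@ey),len(P))
E_=[]
for c in range(240,470,6):
    r=[r for r in range(120,150) if Z[r,c]>.0575 and Z[r,c]<.064]
    if r: E_.append(pix2w(d,c,r[0]-.5,.06)[:2])
E_=np.array(E_);l=cv2.fitLine(E_.astype(np.float32),cv2.DIST_HUBER,0,.001,.001).ravel();print("deck edge yaw",np.degrees(np.arctan(l[1]/l[0])),"my",np.median((E_-O)@ey),len(E_))
# same method for cover side edge at z of top .097
S=[]
for c in range(175,390,6):
    r=[r for r in range(145,175) if Z[r,c]>.092]
    if r: S.append(pix2w(d,c,r[0]-.5,.097)[:2])
S=np.array(S);l=cv2.fitLine(S.astype(np.float32),cv2.DIST_HUBER,0,.001,.001).ravel();print("cover yaw",np.degrees(np.arctan(l[1]/l[0])),"my",np.median((S-O)@ey))
# pipe axis: both silhouettes
L=[];Rr=[]
for r in range(150,290,6):
    cs=[c for c in range(470,560) if Z[r,c]>.085 and Z[r,c]<.105]
    if cs: L.append(cs[0]-.5);Rr.append((r,cs[0]-.5,cs[-1]+.5))
M=np.array([pix2w(d,(x+y)/2,r,.093)[:2] for r,x,y in Rr if y<552]);print(len(M))
k=np.polyfit(M[:,1],M[:,0],1);print("pipe yaw",-np.degrees(np.arctan(k[0])),"mx",np.median((M-O)@ex))
# deck point of button
```

```text
red yaw -11.150112908524575 my 0.05199622222439085 42
deck edge yaw -11.441631 my 0.06006264506077589 39
cover yaw -11.770995 my 0.051189361558489355
24
pipe yaw -11.351569715204914 mx 0.07288052052244054
```

Run:
```python
from h import *
d=load("pics/wrist9.npz");W=cloud(d);Z=W[...,2];u,v=np.meshgrid(np.arange(560),np.arange(420))
a=np.radians(-11.4);ex=np.array([np.cos(a),np.sin(a)]);ey=np.array([-ex[1],ex[0]]);O=np.array([.5642,.0237])
hsv=cv2.cvtColor(d["frame"],cv2.COLOR_RGB2HSV)
B=[pix2w(d,[c for c in range(140,200) if Z[r,c]>.09][0]-.5,r,.097)[:2] for r in range(165,280,5)]
B=np.array(B);print("back->origin mx",np.median((B-O)@ex)*1000+63,((B-O)@ex*1000).round(1))
b=(abs(u-193)<28)&(abs(v-255)<28)&(hsv[...,2]<75)&(Z>.088)
c=max(cv2.findContours(b.astype(np.uint8),0,1)[0],key=cv2.contourArea);e=cv2.fitEllipse(c)
z=np.median(Z[b]);p=pix2w(d,*e[0],z)[:2];print("button",e,z,"mx",(p-O)@ex*1000+47,"my",(p-O)@ey*1000)
for r in (200,230,260): print(r,[(k,Z[r,k].round(3)) for k in range(424,444,2)])
F=np.array([pix2w(d,[k for k in range(410,450) if Z[r,k]>.077][-1]+.5,r,.083)[:2] for r in range(185,290,5)])
print("lip->origin",np.median((F-O)@ex)*1000-87)
```

```text
back->origin mx -51.29691760146595 [-114.2 -114.  -114.3 -114.1 -114.4 -114.2 -114.  -114.3 -114.  -114.3
 -114.1 -114.4 -114.2 -114.5 -114.3 -114.6 -114.4 -114.2 -114.5 -114.3
 -114.6 -114.4 -114.7]
button ((193.3990936279297, 254.79539489746094), (36.3345947265625, 39.56589126586914), 102.69024658203125) 0.10088820693858097 mx -51.447645888164416 my 0.17340854840222825
200 [(424, np.float64(0.084)), (426, np.float64(0.082)), (428, np.float64(0.083)), (430, np.float64(0.084)), (432, np.float64(0.083)), (434, np.float64(0.083)), (436, np.float64(0.065)), (438, np.float64(0.065)), (440, np.float64(0.064)), (442, np.float64(0.066))]
230 [(424, np.float64(0.084)), (426, np.float64(0.083)), (428, np.float64(0.083)), (430, np.float64(0.083)), (432, np.float64(0.065)), (434, np.float64(0.065)), (436, np.float64(0.064)), (438, np.float64(0.065)), (440, np.float64(0.066)), (442, np.float64(0.061))]
260 [(424, np.float64(0.084)), (426, np.float64(0.083)), (428, np.float64(0.065)), (430, np.float64(0.066)), (432, np.float64(0.065)), (434, np.float64(0.065)), (436, np.float64(0.065)), (438, np.float64(0.06)), (440, np.float64(0.059)), (442, np.float64(0.06))]
lip->origin -52.05507750642011
```

Emit:
{"method": "jog_arm", "body": {"steps": [{"dx":0,"dy":0,"dz":-0.055,"twist":0.045},{"dx":0,"dy":0,"dz":-0.055,"twist":0.045},{"dx":0,"dy":0,"dz":-0.055,"twist":0.045}]}}

```text
t: 16.0
tool_pos: [0.5142, 0.0325, 0.1043]
tool_rot: [-2.425, -1.987, 0.009]
contact_force: [0.2, -0.6, -3.1]
opening: 0.0145
```

Run:
```python
from h import *
grab(10);cov(10)
d=load("pics/wrist10.npz");W=cloud(d);Z=W[...,2];u,v=np.meshgrid(np.arange(560),np.arange(420))
lip=(u>412)&(u<428)&(v>185)&(v<250);print("lip top z",np.nanmedian(Z[lip]))
k=(u>310)&(u<440)&(v>130)&(v<165)&(Z>.062)&(Z<.069);print("plate",np.median(Z[k]))
```

```text
16.05 tcp [0.5142 0.0325 0.1043] yaw 78.67 z [-0.0082  0.0013 -1.    ] F [ 0.1  0.4 -2.2] T [-0.01  0.    0.02] op 0.014077404060758714
top z 0.0947 expected 0.0941 slopes [-0.0102 -0.0038]
my -1.539265595528036 mx -50.21032759978131 yaw -11.433012006602048 -10.972666574697097
lip top z 0.08088435040213596
plate 0.0651513327357566
```

Emit:
{"method": "jog_arm", "body": {"steps": [{"dx":0.17,"dy":-0.035,"dz":0,"twist":0},{"dx":0.34,"dy":-0.07,"dz":0,"twist":0},{"dx":0.5,"dy":-0.1,"dz":0,"twist":0},{"dx":0.5,"dy":-0.1,"dz":0,"twist":0}]}}

```text
t: 16.55
tool_pos: [0.5451, 0.0263, 0.1044]
tool_rot: [-2.425, -1.987, 0.009]
contact_force: [0.4, 0.5, -3.6]
opening: 0.0145
```

Emit:
{"method": "jog_arm", "body": {"steps": [{"dx":0.1,"dy":-0.02,"dz":0,"twist":0},{"dx":0.2,"dy":-0.042,"dz":0,"twist":0},{"dx":0.2,"dy":-0.042,"dz":0,"twist":0}]}}

```text
t: 16.92
tool_pos: [0.5575, 0.0236, 0.1045]
tool_rot: [-2.426, -1.987, 0.008]
contact_force: [0.8, 0.5, -1.9]
opening: 0.0142
```

Run:
```python
from h import *
grab(11,("wrist","side"));cov(11)
d=load("pics/wrist11.npz");W=cloud(d);Z=W[...,2];u,v=np.meshgrid(np.arange(560),np.arange(420))
a=np.radians(-11.4);ex=np.array([np.cos(a),np.sin(a)]);ey=np.array([-ex[1],ex[0]]);O=np.array([.5642,.0237])
hsv=cv2.cvtColor(d["frame"],cv2.COLOR_RGB2HSV)
B=np.array([pix2w(d,[c for c in range(140,200) if Z[r,c]>.088][0]-.5,r,.0943)[:2] for r in range(165,280,5)])
print("back->origin mx",np.median((B-O)@ex)*1000+63)
b=(abs(u-193)<28)&(abs(v-255)<28)&(hsv[...,2]<75)&(Z>.088)
e=cv2.fitEllipse(max(cv2.findContours(b.astype(np.uint8),0,1)[0],key=cv2.contourArea))
p=pix2w(d,*e[0],np.median(Z[b]))[:2];print("button->origin mx",(p-O)@ex*1000+47,"my",(p-O)@ey*1000)
```

```text
17.025 tcp [0.557  0.0238 0.1044] yaw 78.65 z [-0.0083  0.0013 -1.    ] F [ 0.7  0.6 -2.7] T [ 0.02 -0.02  0.02] op 0.014685073031353722
top z 0.0948 expected 0.0942 slopes [-0.0092 -0.0034]
my -1.5466753166849045 mx -5.976173719279345 yaw -11.384241577864945 -10.914204204833206
back->origin mx -6.720634487592704
button->origin mx -6.485626697171433 my -0.26248454399482724
```

View pics/wrist11.png

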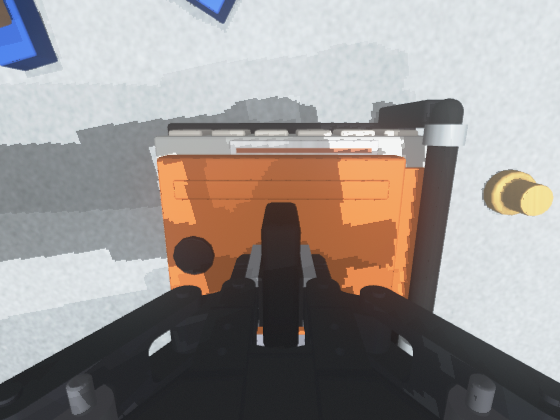

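Run:
```python
from h import *
d=load("pics/wrist11.npz");W=cloud(d);Z=W[...,2];u,v=np.meshgrid(np.arange(560),np.arange(420))
a=np.radians(-11.4);ex=np.array([np.cos(a),np.sin(a)]);ey=np.array([-ex[1],ex[0]]);O=np.array([.5642,.0237])
E_=np.array([pix2w(d,c,[r for r in range(110,156) if .0575<Z[r,c]<.064][0]-.5,.06)[:2] for c in range(175,410,6) if any(.0575<Z[r,c]<.064 for r in range(110,156))])
print("deck edge my (60)",np.median((E_-O)@ey)*1000)
S=np.array([pix2w(d,c,[r for r in range(145,175) if Z[r,c]>.088][0]-.5,.0945)[:2] for c in range(175,390,6)])
print("cover side my(52)",np.median((S-O)@ey)*1000)
Q=[]
for r in range(170,290,5):
    cs=[c for c in range(415,480) if Z[r,c]>.086 and Z[r,c]<.105]
    if len(cs)>10: Q.append(pix2w(d,(cs[0]+cs[-1])/2,r,.091)[:2])
Q=np.array(Q);print("pipe mx(74)",((Q-O)@ex*1000).round(1))
# deck back edge mx=-85
for r in (140,144,148,152): print(r,[( (W[r,c,:2]-O)@ex*1000).round(1) for c in range(145,175) if .057<Z[r,c]<.064][:2])
cv2.imwrite("pics/c11.png",cv2.resize(d["frame"][110:300,140:480,::-1],None,fx=2.3,fy=2.3))
```

```text
deck edge my (60) 60.25791234682394
cover side my(52) 51.2852352056329
pipe mx(74) [74.3 74.4 74.5 74.3 74.4 74.3 74.4 74.5 74.3 74.4 74.3 74.4 74.5 74.3
 74.4 74.5 74.7 74.8 74.9 75.  75.4 75.5 75.6 75.8]
140 [np.float64(-84.0), np.float64(-83.7)]
144 [np.float64(-83.4), np.float64(-83.1)]
148 [np.float64(-84.3), np.float64(-83.2)]
152 [np.float64(-83.7), np.float64(-83.1)]
```

View pics/c11.png

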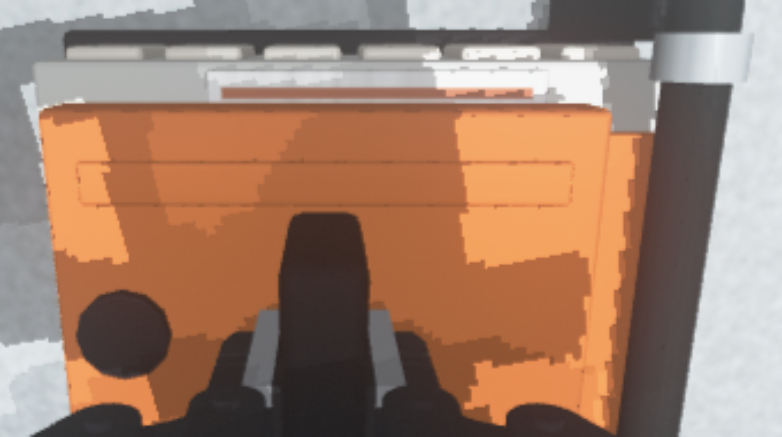

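Emit:
{"method": "jog_arm", "body": {"steps": [{"dx":-0.013,"dy":0.015,"dz":0,"twist":0},{"dx":-0.013,"dy":0.015,"dz":-0.03,"twist":0},{"dx":-0.013,"dy":0.015,"dz":-0.06,"twist":0},{"dx":-0.013,"dy":0.015,"dz":-0.09,"twist":0},{"dx":-0.013,"dy":0.015,"dz":-0.09,"twist":0}]}}

```text
t: 17.65
tool_pos: [0.5561, 0.0247, 0.0987]
tool_rot: [-2.425, -1.987, 0.009]
contact_force: [-0.9, 0.3, -2.7]
opening: 0.0142
```

Emit:
{"method": "jog_arm", "body": {"steps": [{"dx":0,"dy":0,"dz":-0.02,"twist":0},{"dx":0,"dy":0,"dz":-0.04,"twist":0},{"dx":0,"dy":0,"dz":-0.04,"twist":0}]}}

```text
t: 18.02
tool_pos: [0.556, 0.0247, 0.0961]
tool_rot: [-2.425, -1.986, 0.01]
contact_force: [0.2, -0.5, -3.3]
opening: 0.0148
```

Run:
```python
from h import *
st()
```

```text
18.025 tcp [0.556  0.0247 0.0961] yaw 78.65 z [-0.0092  0.0014 -1.    ] F [ 0.2 -0.5 -3.3] T [-0.03  0.04  0.  ] op 0.014792078438882814
```

Emit:
{"method": "jog_arm", "body": {"steps": [{"dx":0,"dy":0,"dz":-0.03,"twist":0},{"dx":0,"dy":0,"dz":-0.06,"twist":0},{"dx":0,"dy":0,"dz":-0.06,"twist":0}]}}

```text
t: 18.4
tool_pos: [0.556, 0.0247, 0.093]
tool_rot: [-2.425, -1.986, 0.01]
contact_force: [-2.3, 0.8, 2.1]
opening: 0.0143
```

Emit:
{"method": "jog_arm", "body": {"steps": [{"dx":0,"dy":0,"dz":-0.03,"twist":0},{"dx":0,"dy":0,"dz":-0.06,"twist":0},{"dx":0,"dy":0,"dz":-0.06,"twist":0}]}}

```text
t: 18.77
tool_pos: [0.5563, 0.0247, 0.0899]
tool_rot: [-2.425, -1.987, 0.009]
contact_force: [-3.6, 0.5, 4.5]
opening: 0.0145
```

Emit:
{"method": "jog_arm", "body": {"steps": [{"dx":-0.005,"dy":0,"dz":-0.03,"twist":0},{"dx":-0.005,"dy":0,"dz":-0.05,"twist":0},{"dx":-0.005,"dy":0,"dz":-0.05,"twist":0}]}}

```text
t: 19.15
tool_pos: [0.5563, 0.0247, 0.0883]
tool_rot: [-2.425, -1.987, 0.009]
contact_force: [-7.1, -0.5, 9.4]
opening: 0.0145
```

Run:
```python
from h import *
grab(12,("wrist","side"))
d=load("pics/wrist12.npz");W=cloud(d);Z=W[...,2]
u,v=np.meshgrid(np.arange(560),np.arange(420))
a=np.radians(-11.4);ex=np.array([np.cos(a),np.sin(a)]);ey=np.array([-ex[1],ex[0]]);O=np.array([.5642,.0237])
top=(u>175)&(u<395)&(v>170)&(v<225)&(Z>.07)&(Z<.085);X=W[top];A=np.c_[(X[:,:2]-O)@ex,(X[:,:2]-O)@ey,np.ones(len(X))]
print("top plane",np.linalg.lstsq(A,X[:,2],rcond=None)[0], np.median(X[:,2]))
k=(u>160)&(u<400)&(v<152)&(v>130)&(Z>.056)&(Z<.064);print("deck",np.median(Z[k]),k.sum())
```

```text
19.25 tcp [0.5563 0.0247 0.0883] yaw 78.66 z [-0.0084  0.0012 -1.    ] F [-6.7  0.3  9.1] T [ 0.06  0.8  -0.05] op 0.014280515391899009
top plane [-0.00303658  0.03240963  0.07777115] 0.0787000707625484
deck 0.06011603101537802 3092
```

View pics/wrist12.png

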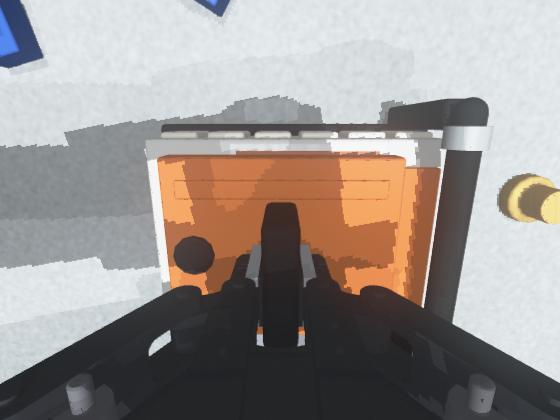

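```bash
sed -i 's/abs(Z-zt)<.005/abs(Z-zt)<.007/' h.py
python3 - <<'E'
from h import *
cov(12)
d=load("pics/wrist12.npz");W=cloud(d);Z=W[...,2]
for r in range(160,290,15): print(r,[Z[r,c:c+20].mean().round(4) for c in (175,230,340,375)])
E
```

```text
top z 0.0786 expected 0.0781 slopes [-0.0078 -0.0051]
my -0.7527365215847652 mx -7.127683309899254 yaw -11.408166165035524 -10.81155094886426
160 [np.float64(0.0779), np.float64(0.0782), np.float64(0.0779), np.float64(0.0779)]
175 [np.float64(0.0784), np.float64(0.0783), np.float64(nan), np.float64(0.0781)]
190 [np.float64(0.08), np.float64(0.0798), np.float64(0.0797), np.float64(0.0795)]
205 [np.float64(0.0783), np.float64(0.0783), np.float64(0.0783), np.float64(nan)]
220 [np.float64(0.0783), np.float64(0.0785), np.float64(0.0781), np.float64(0.0779)]
235 [np.float64(0.0783), np.float64(0.0786), np.float64(0.078), np.float64(0.0781)]
250 [np.float64(0.0824), np.float64(0.0787), np.float64(0.0783), np.float64(nan)]
265 [np.float64(0.0818), np.float64(0.1008), np.float64(0.078), np.float64(0.078)]
280 [np.float64(0.0783), np.float64(0.1314), np.float64(0.0782), np.float64(nan)]
```

Emit:
{"method": "jog_arm", "body": {"steps": [{"dx":-0.015,"dy":0.003,"dz":-0.02,"twist":0},{"dx":-0.015,"dy":0.003,"dz":-0.03,"twist":0},{"dx":-0.015,"dy":0.003,"dz":-0.03,"twist":0}]}}

```text
t: 19.62
tool_pos: [0.5562, 0.0247, 0.0882]
tool_rot: [-2.426, -1.988, 0.007]
contact_force: [-5.1, -0.0, 9.6]
opening: 0.0143
```

Emit:
{"method": "jog_arm", "body": {"steps": [{"dx":-0.02,"dy":0.004,"dz":-0.04,"twist":0},{"dx":-0.02,"dy":0.004,"dz":-0.08,"twist":0},{"dx":-0.02,"dy":0.004,"dz":-0.08,"twist":0}]}}

```text
t: 20.0
tool_pos: [0.5563, 0.0246, 0.0881]
tool_rot: [-2.427, -1.989, 0.007]
contact_force: [-13.6, -0.3, 24.0]
opening: 0.0146
```

Run:
```python
from h import *
grab(13,("wrist","top","side"));cov(13)
d=load("pics/wrist13.npz");W=cloud(d);Z=W[...,2];u,v=np.meshgrid(np.arange(560),np.arange(420))
for r in (160,175,205,220,235,280): print(r,[Z[r,c:c+20].mean().round(4) for c in (175,230,340,375)])
hsv=cv2.cvtColor(d["frame"],cv2.COLOR_RGB2HSV);a=np.radians(-11.4);ex=np.array([np.cos(a),np.sin(a)]);ey=np.array([-ex[1],ex[0]]);O=np.array([.5642,.0237])
b=(abs(u-193)<28)&(abs(v-255)<28)&(hsv[...,2]<75)&(Z>.07)
e=cv2.fitEllipse(max(cv2.findContours(b.astype(np.uint8),0,1)[0],key=cv2.contourArea))
p=pix2w(d,*e[0],np.median(Z[b]))[:2];print("button mx(-55)",(p-O)@ex*1000,"my",(p-O)@ey*1000)
```

```text
20.15 tcp [0.5563 0.0247 0.0881] yaw 78.67 z [-5.3e-03  1.0e-04 -1.0e+00] F [-13.   -0.4  24. ] T [ 0.07  1.99 -0.02] op 0.014297026497013074
top z 0.0786 expected 0.0779 slopes [-0.0066 -0.0052]
my -0.7768710867302531 mx -7.1560080126194805 yaw -11.380372118782047 -11.270076740033767
160 [np.float64(0.0783), np.float64(0.0782), np.float64(0.078), np.float64(0.078)]
175 [np.float64(0.0783), np.float64(0.0781), np.float64(0.0781), np.float64(0.0782)]
205 [np.float64(0.0778), np.float64(nan), np.float64(0.078), np.float64(0.0781)]
220 [np.float64(0.0781), np.float64(0.0781), np.float64(0.078), np.float64(0.0782)]
235 [np.float64(0.0783), np.float64(0.0783), np.float64(0.0782), np.float64(0.0781)]
280 [np.float64(0.0781), np.float64(0.1311), np.float64(nan), np.float64(0.0771)]
button mx(-55) -54.636969252049944 my -0.060170616878060135
```

View pics/top13.png

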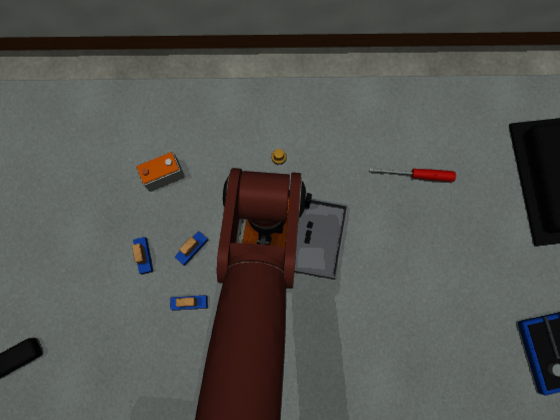

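View pics/side13.png

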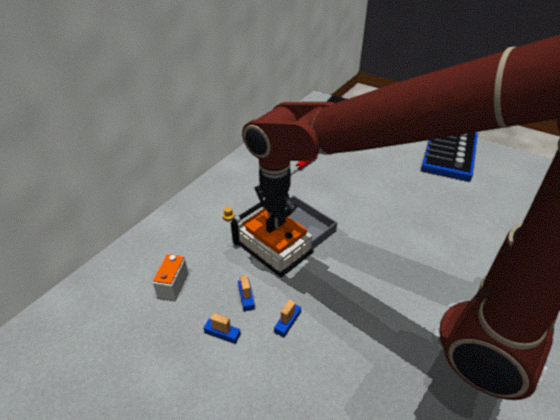

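The cover top is flat at 78 mm, so the underside is home at 60 mm. The button sits over the pin, the chips are in the tray at (307,225)-(307,240), and the scraper stands at (143,254). The other bench items have not moved. I'm handing in now.

Run:
```python
from station import ctrl
print(ctrl.finish_job())
```

```text
the job is handed in; nothing more can be done
None
```

The job is done and handed in at about 20 s of the 72 s allowed. `finish_job` gives no verdict, so what follows rests on my own last checks.

**What I did:**
- **Wiping:** I took the leftmost blue scraper, wiped all three chips off the plate into the grey tray in one stroke, and stood the scraper back where it started.
- **Cover:** I gripped the cover by its handle, slid its lip in level under the pipe, lowered the socket over the pin and pressed it home. I handed in while still gripping and pushing down with about 24 N.

**Last checks:**
- **Cover seating:** its top is flat at 78 mm, so the underside is level with the deck at 60 mm. The plate should therefore be fully in, but I inferred that from the height and did not see the plate itself.
- **Alignment:** the socket button is within about 0.5 mm of the pin, and the cover's yaw is -11.4°, the same as the module's.
- **Other things:** the chips are in the tray, and the scraper is released on the bench. The screwdriver, cell and fitting look unmoved in the final top view.

**Disagreements:**
- **Cover position:** estimates from the cover's edges differ from the button's by up to about 0.8 mm.
- **Sideways force:** about 13 N along -x remained while pressing. Shifting the arm that way did not remove it, so I left it.

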